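# Refit two push-knobs on a feed control box and hold one pressed

## Robot

A 6-joint arm with a two-finger parallel gripper is mounted at the origin on a cart in front of the work surface, level with it; the furniture and walls round the work are solid. World frame = base frame: x ahead of the robot, y to its left, z up, the work surface at z = 0. Lengths are in m, angles in degrees, forces in N, time in s.
With the tool pointing down it reaches from about 0.4 to 0.825 m from the base axis. Payload 7 kg.
Tool frame: the origin (TCP) lies midway between the tips of the shut fingers; the grasp point (between the pads) lies 19 mm behind it; z points along the fingers, y is the line along which they close (so a half turn about z gives the same grasp; the last joint's range is limited). The gripper opens to 88 mm and grips with 3 to 60 N. Pads are 19 mm wide; open, the fingers measure 130 mm over their backs; the gripper's body (78 mm by 193 mm) begins 47 mm behind the grasp point.
Start: joints at [-48.008, 20.546, 0.682, 0, -70.136, -16.507], TCP at [0.29, -0.609, 0.227] pointing down, gripper open.
Joint ranges: [-176.03, 176.03], [-82.01, 121.73], [-58.28, 71.71], [-173.87, 95.51], [-174.79, -0.11], [-173.66, 173.66]. Speed limits (degrees/s): [136.94, 136.94, 172.46, 180, 180, 180].

## Interface

Orientations are given as a 3x3 rotation matrix whose columns are the frame's x, y, z axes.
In Python, from rig import robot gives the robot as it stands. Calls block until the motion is done:
- robot.goto(position, orientation): joint-space move of the TCP to a pose.
- robot.servo_line(position, ori=None, speed=0.15): straight line of the TCP; ori=None keeps the orientation; speed is the mean speed in m/s.
- robot.movej(angles): joint-space move.
- robot.move_gripper(opening): opening from 0.0 (shut) to 1.0 (fully open); the grip force is fixed at half the most; returns when the fingers have stopped.
- robot.dwell(seconds).
- robot.ik(position, orientation): joint angles nearest the present ones, or None.
- robot.grab_frame(name): name is "scene" or "side" or "wrist"; returns (picture, depth): 384x512x3 uint8, red, green, blue; 384x512 float32, m along the optical axis (not along the pixel's ray), 0 where there is no reading.
- robot.camera_info(name): a dict with "vfov" (degrees; the focal length in pixels is half the picture's height over the tangent of half this angle, whatever the lens; pixels are square), "cx", "cy" (the principal point, pixels), "view" (4x4, takes a point from world to camera coordinates); the wrist camera has in their place "T_tool_cam" (4x4, takes a point from camera to tool coordinates, whose origin is the TCP and whose axes are the flange's). Camera axes: x right, y down, z forward; pixel columns grow to the right and rows downward; lengths in m; the calibration is good to about 2 mm. A picture is of the moment at which its call begins: read the wrist's pose just before it. camera_info takes no time and is no camera call.
A pose or a line that the arm cannot do raises robot.Unreachable and nothing moves.
- robot.job_done(): hands the job in; it is judged then, once.
Readings, each from a call of its own:
- robot.read_t(): time.
- robot.read_qpos(): joint angles.
- robot.read_qvel(): joint speeds.
- robot.read_effort(): joint torques, N m.
- robot.read_position(): TCP position.
- robot.read_tcp_rot(): TCP orientation.
- robot.read_force(): force on the tool from outside, world axes, zero at the start.
- robot.read_ft_torque(): the same for the moment, N m.
- robot.read_grip_width(): opening from 0.0 (shut) to 1.0 (fully open).
- robot.read_finger_force(): force on a finger pad.
Only numpy, scipy, OpenCV 4.12 (cv2) and the standard library are available. Lean on these libraries where they do the work, as an engineer would, in place of code of your own. Each camera call takes 0.05 s, during which the arm holds its last target. There are 200 camera calls.

## Task

The two pointer knobs of the feed control box have come off. Push each knob fully home onto the shaft with the ring of its own colour, turned so that the flat in its bore matches the flat of the shaft: fit the blue knob first and let go of it, then fit the orange knob and press it in against its spring to reset the box. Finish while still holding the orange knob pressed right in, and leave the screwdriver, usb stick and tape roll where they lie.

Things in the scene. Friction and masses are not known exactly. Their poses are not given: they have to be found in the camera images.
- control_box: Grey control box with a black top panel, fixed on the bench, 110 (x) x 190 (y) x 45 mm high. Origin: centre of its underside. Two bare upright D-shafts stand on the panel at y = +52 mm (blue dial ring) and y = -52 mm (orange dial ring) of its frame; the rings are 58 mm across and painted on.
- blue_shaft_tip (a point): Centre of the upper end of the steel D-shaft in the blue ring, 24 mm above the panel (z about 69 mm). Shaft 12 mm across, one flat 3.5 mm from its axis; last 3 mm tapered by 1.8 mm all round. x (level) points from the axis out through the flat; a white line on the black disc at the shaft's foot shows the same way. z up. Turns only stiffly (0.25 Nm). Sprung like the orange one.
- orange_shaft_tip (a point): The same for the D-shaft in the orange ring.
- orange_push (a joint): How far the orange shaft is pushed down into the box: 0 at rest, 0.004 m at its stop. Springy: it starts to move at about 4 N and takes about 12 N at the stop; it springs back when let go.
- blue_knob: Loose knob, bore down: skirt 42 mm across, 18 mm high; on it a blue grip bar 38 (x) x 14 (y) mm, top at 40 mm; 60 g. Origin: centre of underside; x to the bar end with the white pointer line. D-bore from below: 13.4 mm across, 16 mm deep, flat 4.2 mm from the axis at +x. Goes on with x along the shaft tip's x; when home its origin is 16 mm below the tip, 8 mm above the panel (4 if pressed in).
- orange_knob: The same knob with an orange grip bar: bar 38 (x) x 14 (y) mm, white pointer line at +x.
- screwdriver: Yellow screwdriver lying on the bench along its own y, 152 x 24 mm. A bystander: leave alone. Origin: centre of its underside.
- usb_stick: Orange usb stick, 53 x 18 x 8 mm, lying on the bench. A bystander: leave alone. Origin: centre of its underside.
- tape_roll: Roll of black tape lying flat, 59 mm across, 19 mm high. A bystander: leave alone. Origin: centre of its underside.
There are look-alikes about, which are no part of the job. Leave any purple or red look-alike of the orange_knob alone.

How it is judged (in metres and radians):
On the way, in this order (a step that is already met when the one before it is completed fails the run):
1. the blue knob is fully on the blue-ringed shaft and let go (z of blue_knob in the frame of blue_shaft_tip below -0.0135 m and horizontal distance between blue_knob and blue_shaft_tip below 0.003 m and angle between the x axis of blue_knob and the x axis of blue_shaft_tip, either way round below 0.3 rad and angle between blue_knob's own z axis and vertical below 0.12 rad and contact force between each of the arm, the fingers and blue_knob below 0.1 N), for 0.2 s.
2. the orange knob is fully on the orange-ringed shaft and pressed in at least 3 of its 4 mm (z of orange_knob in the frame of orange_shaft_tip below -0.0135 m and horizontal distance between orange_knob and orange_shaft_tip below 0.003 m and value of joint orange_push above 0.003 m), for 0.3 s.
At the end, for the whole second after the job is handed in: Both knobs on the shafts of their own colour: at least 13.5 of 16 mm deep, centred to 3 mm, upright to 0.12 rad, flats matched to 0.3 rad; blue one untouched; fingers hold the orange one (over 2 N) with its shaft pushed in over 3 of 4 mm (all of step 1 and all of step 2 and angle between the x axis of orange_knob and the x axis of orange_shaft_tip, either way round below 0.3 rad and angle between orange_knob's own z axis and vertical below 0.12 rad and contact force between the fingers and orange_knob above 2 N); the arm keeps its last pose, push and grip.
It fails at once if a bystander (screwdriver, usb stick or tape roll) is moved by more than 20 mm (distance of any of screwdriver, usb_stick, tape_roll from where it was at the start of the episode above 0.02 m).
It also fails if it takes over 54 s, if anything falls off the work surface, if the arm or the gripper's body presses on something with over 40 N, if the wrist force passes 120 N, or if a joint passes its speed limit or range.

## Working session

There is one attempt and no reset: what is moved stays moved. The work goes in short steps, each a Python script; the robot and the scene stay as the last script left them, time stands still between calls to the robot, and variables do not carry over. Pictures are saved under pics/ and viewed, at most 10 in all, crops included, and the job is handed in when it is done.

```bash
mkdir -p pics
cat > h.py <<'E'
import numpy as np, cv2
from rig import robot
def K(n):
    c=robot.camera_info(n); f=192/np.tan(np.radians(c['vfov'])/2); return f,c['cx'],c['cy'],c
def pose(n):
    c=robot.camera_info(n)
    if n!='wrist': return np.linalg.inv(np.array(c['view']))
    T=np.eye(4);T[:3,:3]=robot.read_tcp_rot();T[:3,3]=robot.read_position()
    return T@np.array(c['T_tool_cam'])
def grab(n,tag):
    T=pose(n);p,d=robot.grab_frame(n);f,cx,cy,_=K(n)
    np.savez('pics/%s.npz'%tag,p=p,d=d,T=T,k=[f,cx,cy]);cv2.imwrite('pics/%s.png'%tag,p[...,::-1]);return p,d,T
def load(tag): return np.load('pics/%s.npz'%tag)
def ray(z,u,v):
    f,cx,cy=z['k'];r=z['T'][:3,:3]@np.array([(u-cx)/f,(v-cy)/f,1]);return z['T'][:3,3],r
def dep(z,u,v):
    o,r=ray(z,u,v);return o+r*z['d'][int(round(v)),int(round(u))]
def atz(z,u,v,h):
    o,r=ray(z,u,v);return o+r*(h-o[2])/r[2]
def tri(obs):
    A=np.zeros((3,3));b=np.zeros(3)
    for z,u,v in obs:
        o,r=ray(z,u,v);r=r/np.linalg.norm(r);P=np.eye(3)-np.outer(r,r);A+=P;b+=P@o
    return np.linalg.solve(A,b)
def crop(tag,u0,v0,w,h,s,out):
    im=cv2.imread('pics/%s.png'%tag)[v0:v0+h,u0:u0+w];cv2.imwrite('pics/%s.png'%out,cv2.resize(im,None,fx=s,fy=s,interpolation=cv2.INTER_CUBIC))
E
python3 - <<'E'
from h import *
a=grab('scene','s0')[0];b=grab('side','d0')[0]
cv2.imwrite('pics/both.png',np.vstack([a,b])[...,::-1][:, :])
im=np.hstack([a,b]);cv2.imwrite('pics/both.png',cv2.resize(im,(800,300))[...,::-1])
for n in('scene','side'):print(n,K(n)[:3],pose(n).round(3).tolist())
print(robot.camera_info('wrist'))
print(robot.read_t(),robot.read_tcp_rot())
E
```

```text
scene (np.float64(399.08745181323377), 251.09711083459302, 191.63881844391173) [[-0.865, -0.359, 0.35, 0.115], [-0.502, 0.641, -0.581, 0.621], [-0.016, -0.678, -0.735, 0.81], [0.0, 0.0, 0.0, 1.0]]
side (np.float64(494.0513749857787), 262.0278686851836, 187.59904216222432) [[0.277, -0.466, 0.84, -0.814], [-0.961, -0.141, 0.238, -0.347], [0.008, -0.873, -0.487, 0.861], [0.0, 0.0, 0.0, 1.0]]
{'vfov': 70.93135592933615, 'cx': 257.032310907682, 'cy': 191.99656554935447, 'T_tool_cam': array([[-1.33090111e-03, -9.55635036e-01, -2.94550348e-01,
         8.01540278e-02],
       [ 9.99998911e-01, -1.08381978e-03, -1.00208167e-03,
        -1.94562352e-04],
       [ 6.38384861e-04, -2.94551360e-01,  9.55635437e-01,
        -1.56932968e-01],
       [ 0.00000000e+00,  0.00000000e+00,  0.00000000e+00,
         1.00000000e+00]])}
0.1 [[-9.02752896e-01 -4.30158833e-01 -7.66316175e-04]
 [-4.30159491e-01  9.02752019e-01  1.26693960e-03]
 [ 1.46808213e-04  1.47337157e-03 -9.99998904e-01]]
```

View pics/s0.png

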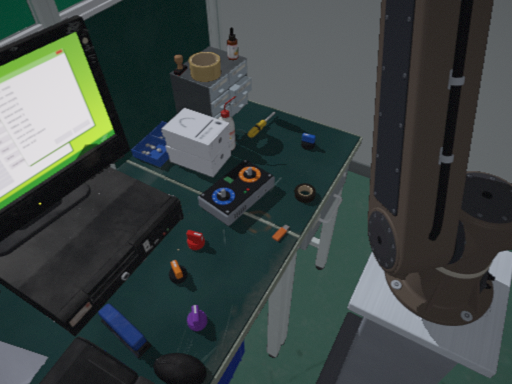

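View pics/d0.png

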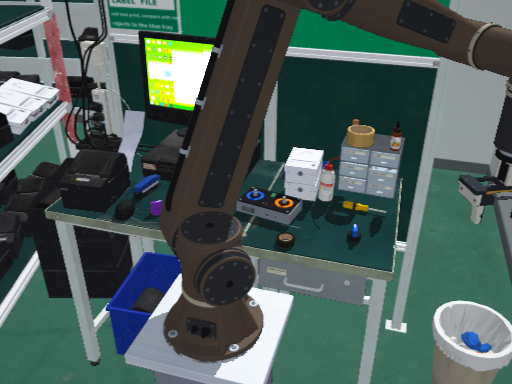

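Scene picture: blue knob at (308,140) and orange knob at (178,271). The blue ring and shaft are at (223,196), and the orange ring at (250,174). The side picture shows the blue knob at (355,232), the rings at (256,196) and (285,203), and the orange knob is hidden behind the arm.
Could be mistaken for the orange knob: red (195,240), purple (197,320), usb stick (281,233). Could be mistaken for the blue knob: the blue bin at (150,145) and blue pen at (122,327). Going by the descriptions I choose (308,140) and (178,271), and will check them up close.

Run:
```python
from h import *
s=load('s0');d=load('d0')
for n,u,v in [('blue',308,139),('or',178,270),('bring',223,196),('oring',250,174),('red',195,240),('purp',197,318),('usb',281,233),('tape',305,193),('scr',260,125),('bottle',228,125),('boxes',205,120),('boxtop',230,185)]:
    print(n,dep(s,u,v).round(3))
print('side',dep(d,355,230).round(3),dep(d,256,196).round(3),dep(d,285,203).round(3))
```

```text
blue [ 0.446 -0.269  0.029]
or [0.505 0.297 0.04 ]
bring [0.532 0.068 0.05 ]
oring [ 0.512 -0.034  0.05 ]
red [0.53  0.201 0.019]
purp [0.403 0.368 0.038]
usb [0.361 0.072 0.008]
tape [ 0.369 -0.088 -0.001]
scr [ 0.61  -0.265  0.022]
bottle [ 0.626 -0.112  0.12 ]
boxes [ 0.691 -0.094  0.125]
boxtop [0.54  0.023 0.046]
side [ 0.434 -0.281  0.041] [0.53  0.054 0.048] [ 0.513 -0.048  0.048]
```

Run:
```python
from h import *
R=np.array([[-1,0,0],[0,1,0],[0,0,-1.]])
for p,t in [((.45,-.29,.2),'wb1'),((.45,-.20,.2),'wb2'),((.51,-.03,.2),'wx1'),((.52,.05,.2),'wx2'),((.50,.27,.2),'wo1'),((.48,.33,.2),'wo2')]:
    robot.goto(p,R);grab('wrist',t)
    print(t,robot.read_t())
a=[cv2.imread('pics/%s.png'%t) for t in('wb1','wx1','wx2','wo1')]
cv2.imwrite('pics/m1.png',cv2.resize(np.vstack([np.hstack(a[:2]),np.hstack(a[2:])]),(800,600)))
```

```text
wb1 1.4917
wb2 1.9917
wx1 2.7917
wx2 3.2583
wo1 4.1917
wo2 4.6
```

View pics/m1.png

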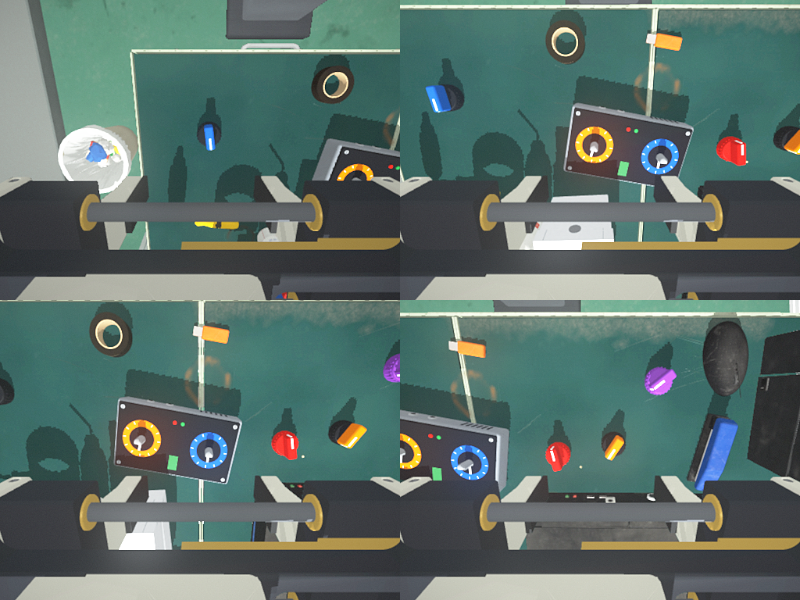

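The mosaic shows (in full-frame pixels) the blue knob in wb1 at (267,172). In wx1 the orange-ring shaft is at (249,187) and the blue-ring shaft at (330,203). The orange knob in wo1 is at (273,187), with red beside it at (202,196) and purple at (332,102). I'll enlarge these.

```bash
cat >> h.py <<'E'
def proj(z,P):
    q=z['T'][:3,:3].T@(np.array(P)-z['T'][:3,3]);f,cx,cy=z['k'];return np.array([f*q[0]/q[2]+cx,f*q[1]/q[2]+cy])
def mosaic(items,out,w=64,h=48,s=6.25):
    t=[]
    for tag,P in items:
        u,v=np.round(proj(load(tag),P)).astype(int) if len(P)==3 else P
        u0,v0=max(u-w//2,0),max(v-h//2,0)
        im=cv2.imread('pics/%s.png'%tag)[v0:v0+h,u0:u0+w];im=cv2.resize(im,(400,300),interpolation=cv2.INTER_CUBIC)
        for i in range(0,w,10): cv2.line(im,(int((i+.5)*s),0),(int((i+.5)*s),6),(255,255,255),1)
        for i in range(0,h,10): cv2.line(im,(0,int((i+.5)*s)),(6,int((i+.5)*s)),(255,255,255),1)
        t.append(im);print(tag,u0,v0)
    cv2.imwrite('pics/%s.png'%out,np.vstack([np.hstack(t[:2]),np.hstack(t[2:])]))
E
python3 - <<'E'
from h import *
B=dep(load('wb1'),267,172);O=dep(load('wo1'),273,187);print(B,O)
mosaic([('wb1',B),('wb2',B),('wo1',O),('wo2',O)],'m2')
z=load('wx1');bo=dep(z,240,190);bb=dep(z,330,196);bo[2]=bb[2]=.06;print(bo,bb)
mosaic([('wx1',bo),('wx2',bo),('wx1',bb),('wx2',bb)],'m3')
E
```

```text
[ 0.44267219 -0.27908794  0.03979166] [0.51168718 0.28832027 0.0387852 ]
wb1 235 148
wb2 160 148
wo1 241 163
wo2 192 178
[ 0.52357    -0.05156893  0.06      ] [0.53123231 0.05762393 0.06      ]
wx1 207 170
wx2 137 161
wx1 301 176
wx2 232 168
```

View pics/m2.png

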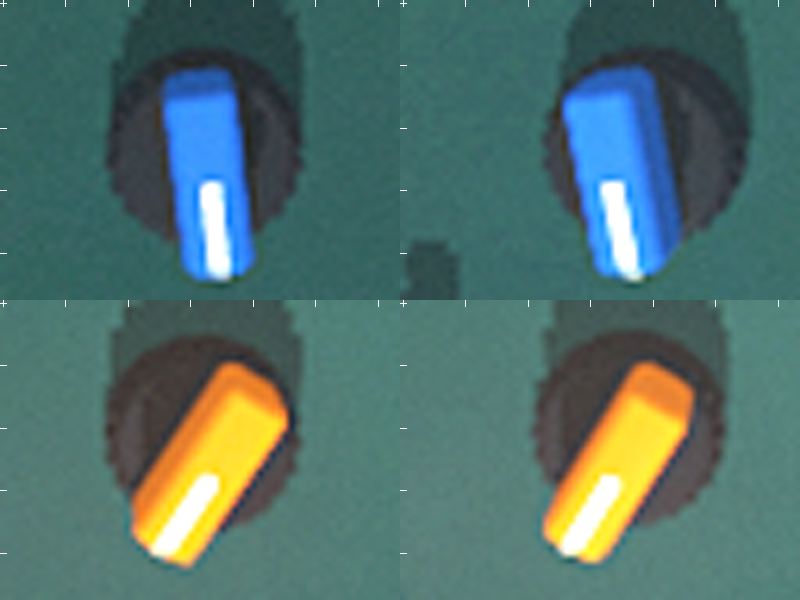

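View pics/m3.png

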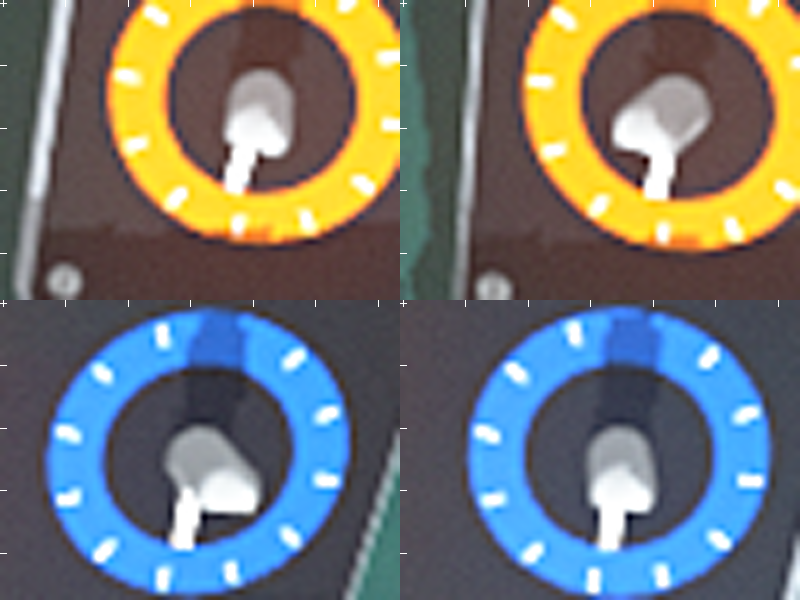

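m2 shows both knobs upright with white pointers towards +x: blue slightly right, and orange down-left, heading about +x −y. m3 shows the shafts inside their rings; the index lines end at (235,190) and (256,198) for orange, and (181,248) and (208,247) for blue, in crop pixels. Next I'll measure from depth and ring fits.

```bash
cat >> h.py <<'E'
def cloud(z):
    f,cx,cy=z['k'];d=z['d'];v,u=np.mgrid[:384,:512]
    c=np.stack([(u-cx)/f*d,(v-cy)/f*d,d],-1);return c@z['T'][:3,:3].T+z['T'][:3,3]
def circ(xy):
    A=np.c_[2*xy,np.ones(len(xy))];s=np.linalg.lstsq(A,(xy**2).sum(1),rcond=None)[0];return s[:2],np.sqrt(s[2]+s[:2]@s[:2])
E
python3 - <<'E'
from h import *
px=lambda o,x,y:(o[0]+x/6.25-.5,o[1]+y/6.25-.5)
print('knobs')
for t,c in[('wb1',(.443,-.279)),('wb2',(.443,-.279)),('wo1',(.512,.288)),('wo2',(.512,.288))]:
    z=load(t);C=cloud(z);near=np.hypot(C[...,0]-c[0],C[...,1]-c[1])<.035
    m=near&(C[...,2]>.034);r=cv2.minAreaRect((C[m][:,:2]*1000).astype(np.float32))
    print(t,m.sum(),np.round(r,1) if 0 else r,'z',np.median(C[m][:,2]).round(4),C[m][:,:2].mean(0).round(4),'bench',np.median(C[(~near)&(np.hypot(C[...,0]-c[0],C[...,1]-c[1])<.06)][:,2]).round(4))
def ax(t1,o1,n1,f1,t2,o2,n2,f2):
    N=tri([(load(t1),*px(o1,*n1)),(load(t2),*px(o2,*n2))]);F=tri([(load(t1),*px(o1,*f1)),(load(t2),*px(o2,*f2))])
    print('tri',N.round(4),F.round(4),((N+F)/2).round(4),'ang',np.degrees(np.arctan2(*(F-N)[[1,0]])).round(1))
ax('wb1',(235,148),(200,97),(218,275),'wb2',(160,148),(198,98),(228,272))
ax('wo1',(241,163),(260,105),(163,252),'wo2',(192,178),(263,105),(173,253))
print('rings')
for t,n,c,e in[('wx1','o',(.524,-.052),px((207,170),235,190)),('wx2','o',(.524,-.052),px((137,161),256,198)),('wx1','b',(.531,.058),px((301,176),181,248)),('wx2','b',(.531,.058),px((232,168),208,247))]:
    z=load(t);C=cloud(z);hsv=cv2.cvtColor(z['p'],cv2.COLOR_RGB2HSV)
    h=hsv[...,0];m=(hsv[...,1]>130)&(hsv[...,2]>120)&((h<35) if n=='o' else (h>95)&(h<125))&(np.hypot(C[...,0]-c[0],C[...,1]-c[1])<.045)
    panel=np.median(C[m][:,2])
    k=max(cv2.findContours(m.astype(np.uint8),cv2.RETR_EXTERNAL,cv2.CHAIN_APPROX_NONE)[0],key=len)[:,0]
    hull=cv2.convexHull(k)[:,0]
    c0,r=circ(np.array([atz(z,u,v,.045)[:2] for u,v in hull]))
    E=atz(z,*e,.046)[:2];dd=E-c0
    s=(np.hypot(*(C[...,:2]-c0).transpose(2,0,1))<.013)&(C[...,2]>.064)
    S=C[s];print(t,n,'panel z',panel.round(4),'c',c0.round(4),'r',r.round(4),'ang',np.degrees(np.arctan2(dd[1],dd[0])).round(1),'tip n',s.sum(),S.max(0).round(4),S.min(0).round(4),S.mean(0).round(4))
z=load('wx1');C=cloud(z);
E
```

```text
knobs
wb1 21747 ((435.50238037109375, -272.3228759765625), (65.13502502441406, 50.31697082519531), 36.0112190246582) z 0.3039 [ 0.4249 -0.2785] bench 0.2885
wb2 13096 ((436.7418212890625, -265.0091857910156), (58.64828109741211, 40.45804977416992), 8.0184326171875) z 0.2885 [ 0.4267 -0.2608] bench 0.2874
wo1 3066 ((507.3708190917969, 300.88037109375), (43.99293518066406, 57.35908889770508), 82.37535095214844) z 0.2663 [0.4977 0.306 ] bench 0.2993
wo2 1151 ((505.87115478515625, 291.9734802246094), (26.339685440063477, 56.108909606933594), 84.58998107910156) z 0.2447 [0.492  0.2854] bench 0.2988
tri [ 0.4324 -0.2797  0.037 ] [ 0.4673 -0.2759  0.0388] [ 0.4499 -0.2778  0.0379] ang 6.2
tri [0.5031 0.2997 0.0332] [0.5328 0.2807 0.0379] [0.518  0.2902 0.0355] ang -32.5
rings
wx1 o panel z 0.0445 c [ 0.5181 -0.0415] r 0.0296 ang -16.6 tip n 71 [ 0.5206 -0.0355  0.0689] [ 0.5116 -0.0457  0.0641] [ 0.516  -0.0404  0.0669]
wx2 o panel z 0.0445 c [ 0.518  -0.0414] r 0.0296 ang -17.0 tip n 76 [ 0.5216 -0.0348  0.0691] [ 0.5112 -0.0459  0.064 ] [ 0.5161 -0.0395  0.0667]
wx1 b panel z 0.0444 c [0.5371 0.0607] r 0.0295 ang -6.1 tip n 68 [0.5393 0.0664 0.0691] [0.5306 0.0555 0.0642] [0.5348 0.0608 0.067 ]
wx2 b panel z 0.0445 c [0.5371 0.0608] r 0.0294 ang -6.5 tip n 73 [0.5396 0.0674 0.0695] [0.5305 0.056  0.064 ] [0.535  0.0613 0.0669]
```

```bash
cat >> h.py <<'E'
def bar(z,c,lo=.034,hi=.045,rad=.03):
    C=cloud(z);m=(np.hypot(C[...,0]-c[0],C[...,1]-c[1])<rad)&(C[...,2]>lo)&(C[...,2]<hi)
    P=C[m][:,:2].astype(np.float32)*1000;r=cv2.minAreaRect(P);b=cv2.boxPoints(r);e=[b[1]-b[0],b[2]-b[1]];e=max(e,key=np.hypot.reduce if 0 else (lambda q:np.hypot(*q)))
    e=e*np.sign(e[0]);return np.array(r[0])/1000,sorted(r[1]),np.degrees(np.arctan2(e[1],e[0])),np.median(C[m][:,2])
E
python3 - <<'E'
from h import *
for t,c in[('wb1',(.448,-.279)),('wb2',(.448,-.279)),('wo1',(.517,.289)),('wo2',(.517,.289))]: print(t,bar(load(t),c,.036))
for t,c in[('wb1',(.448,-.279)),('wb2',(.448,-.279)),('wo1',(.517,.289)),('wo2',(.517,.289))]:
    z=load(t);C=cloud(z);m=(np.hypot(C[...,0]-c[0],C[...,1]-c[1])<.026)&(C[...,2]>.015)&(C[...,2]<.022);P=C[m]
    cc=cv2.minEnclosingCircle((P[:,:2]*1000).astype(np.float32));print(t,'skirt',cc,np.median(P[:,2]))
E
```

```text
wb1 (array([ 0.44893607, -0.27710791]), [13.791068077087402, 37.50677490234375], np.float32(7.138674), np.float64(0.03836899330354282))
wb2 (array([ 0.4488327 , -0.27671527]), [13.92232608795166, 37.98759841918945], np.float32(7.4565387), np.float64(0.03834970533167498))
wo1 (array([0.51621533, 0.29051755]), [14.000358581542969, 38.10002136230469], np.float32(-32.474663), np.float64(0.038448312806601076))
wo2 (array([0.51611377, 0.29062482]), [13.782979011535645, 37.88639450073242], np.float32(-32.19191), np.float64(0.038309393331536656))
wb1 skirt ((448.5758056640625, -277.06011962890625), 19.31111717224121) 0.0165837981365779
wb2 skirt ((448.401123046875, -276.7171630859375), 19.22954559326172) 0.016752278687912625
wo1 skirt ((515.5078125, 290.8731384277344), 19.082487106323242) 0.0165464948538058
wo2 skirt ((515.4861450195312, 290.62103271484375), 19.152990341186523) 0.016667666695370065
```

```bash
cat >> h.py <<'E'
def RY(yaw):
    c,s=np.cos(np.radians(yaw)),np.sin(np.radians(yaw));x=np.array([-c,-s,0]);z=np.array([0,0,-1.]);return np.c_[x,np.cross(z,x),z]
def grasp(xy,yaw,zg=.021):
    R=RY(yaw);robot.move_gripper(.5);robot.goto((*xy,.10),R);robot.servo_line((*xy,zg),speed=.12);robot.move_gripper(0.)
    print('grip',robot.read_grip_width(),robot.read_finger_force(),robot.read_position(),robot.read_t())
    robot.servo_line((*xy,.14),speed=.2);print('lifted',robot.read_grip_width(),robot.read_finger_force(),robot.read_force())
E
python3 - <<'E'
from h import *
grasp((.4488,-.2769),7.3)
robot.goto((.537,.0607,.14),RY(-6.3))
robot.servo_line((.537,.0607,.0945),speed=.1)
grab('scene','s1');grab('wrist','w1')
print(robot.read_position(),robot.read_force(),robot.read_t())
s=load('s1');u,v=np.round(proj(s,(.537,.0607,.08))).astype(int);print(u,v)
a=cv2.imread('pics/s1.png')[v-38:v+38,u-50:u+50];b=cv2.imread('pics/w1.png')
cv2.imwrite('pics/m4.png',np.hstack([cv2.resize(a,(400,300),interpolation=cv2.INTER_CUBIC),cv2.resize(b,(400,300))]))
E
```

```text
grip 0.1551166483011813 30.000549852848053 [ 0.44895683 -0.27693719  0.0212729 ] 9.1083
lifted 0.1593173533255296 29.999678134918213 [-0.46589901 -0.22224628 -1.52154048]
[0.53758522 0.06069879 0.09526879] [ 0.07965626  0.42585128 -0.70585029] 11.875
222 185
```

View pics/m4.png

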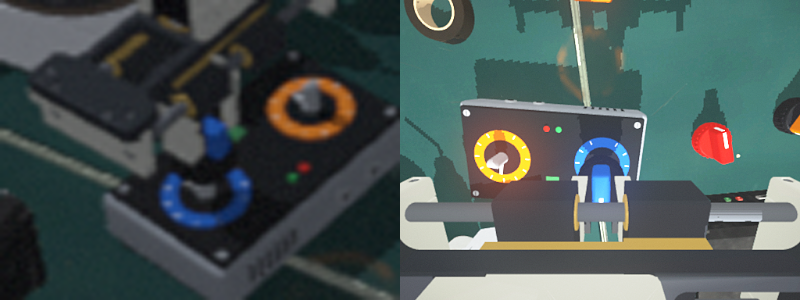

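Left half: the blue bar is held between the fingers above the blue-ring shaft. Right half (wrist): the bar is at about (600,190), centred over the blue ring. Now inserting with force monitoring.

```bash
cat >> h.py <<'E'
def descend(xy,z0,z1,fmax,step=.0015,speed=.03):
    z=z0;base=robot.read_force()[2];log=[]
    while z>z1:
        z=max(z-step,z1);robot.servo_line((*xy,z),speed=speed);F=robot.read_force();log.append((round(z,4),round(float(robot.read_position()[2]),4),*np.round(F,1).tolist()))
        if F[2]-base>fmax: break
    for l in log: print(*l)
    print('t',robot.read_t(),'torque',robot.read_ft_torque(),robot.read_grip_width());return z
E
python3 - <<'E'
from h import *
descend((.537,.0607),.0945,.0725,14)
E
```

```text
0.093 0.0933 -0.4 -0.2 0.2
0.0915 0.0915 0.1 0.7 -0.4
0.09 0.0899 -0.1 -0.1 -1.1
0.0885 0.0884 0.3 -0.1 0.4
0.087 0.0869 -0.8 -0.3 -0.6
0.0855 0.0854 -0.7 0.7 -0.4
0.084 0.0839 0.3 0.3 -0.5
0.0825 0.0824 -0.2 1.2 -1.4
0.081 0.0809 -0.2 1.1 -1.2
0.0795 0.0794 -0.1 1.2 -1.3
0.078 0.0779 0.2 1.9 -1.7
0.0765 0.0764 0.2 1.7 -1.3
0.075 0.0749 0.2 2.1 -0.6
0.0735 0.0738 -1.3 2.2 4.1
0.0725 0.0728 -1.8 1.2 6.0
t 15.625 torque [ 0.74925523  0.81960175 -0.0021512 ] 0.15718776973379003
```

It slid on and bottomed against the spring. Next: release, check, then grasp the orange knob.

Run:
```python
from h import *
robot.move_gripper(.5);robot.dwell(.3);robot.servo_line((.537,.0607,.17),speed=.2)
robot.goto((.515,0.0,.2),RY(0));grab('wrist','w2');z=load('w2')
print('knob',bar(z,(.537,.0607),.088,.098));C=cloud(z);m=(np.hypot(C[...,0]-.537,C[...,1]-.0607)<.02)&(C[...,2]<.12)
print(C[m][:,2].max(),robot.read_t())
hsv=cv2.cvtColor(z['p'],cv2.COLOR_RGB2HSV);c=(.518,-.0415);h=hsv[...,0]
m=(hsv[...,1]>130)&(hsv[...,2]>120)&(h<35)&(np.hypot(C[...,0]-c[0],C[...,1]-c[1])<.045)
k=max(cv2.findContours(m.astype(np.uint8),0,1)[0],key=len)
c0,r=circ(np.array([atz(z,u,v,.045)[:2] for u,v in cv2.convexHull(k)[:,0]]));print(c0,r)
P=C[(np.hypot(C[...,0]-.449,C[...,1]+.277)<.02)&(C[...,2]<.1)];print('old place max z',P[:,2].max() if len(P) else None)
mosaic([('w2',(.537,.0607,.08)),('w2',(.518,-.0415,.05)),('w2',(.537,.0607,.08)),('w2',(.518,-.0415,.05))],'m5')
cv2.imwrite('pics/m5.png',cv2.imread('pics/m5.png')[:300])
grasp((.516,.2906),-32.3)
```

```text
knob (array([0.53549646, 0.06097636]), [14.107953071594238, 35.671993255615234], np.float32(-5.419592), np.float64(0.09139616854523114))
0.09335127770457974 17.725
[ 0.51810933 -0.04099391] 0.02962507703719636
old place max z 0.0007525460987448107
w2 282 183
w2 191 159
w2 282 183
w2 191 159
grip 0.15476444928637284 30.000359416007996 [0.51608973 0.29076216 0.02126998] 20.525
lifted 0.15909839060376316 29.99975323677063 [-0.15922112 -1.09323533 -0.85311145]
```

View pics/m5.png

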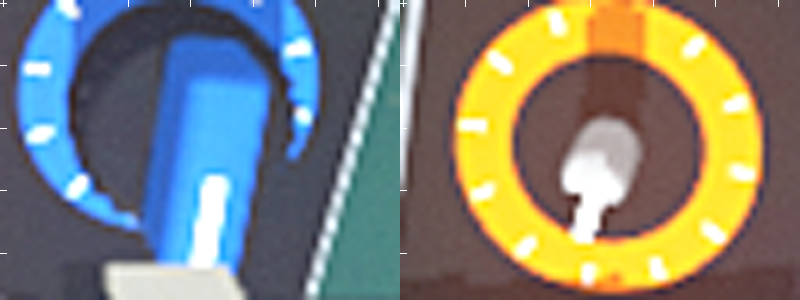

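The blue knob is home: bar top about 0.093 m, pointer at −5.4°, and nothing left at its old place. The orange shaft's index line is at crop (183,240), which agrees with about −17°. Now inserting the orange knob and pressing it in.

Run:
```python
from h import *
xy=(.518,-.0413)
robot.goto((*xy,.15),RY(-17));robot.servo_line((*xy,.0945),speed=.1)
descend(xy,.0945,.0675,22,.002,.04)
```

```text
0.0925 0.0929 -0.1 0.1 -1.0
0.0905 0.0905 -0.1 0.5 -1.0
0.0885 0.0883 0.9 0.4 -1.7
0.0865 0.0863 0.2 0.4 -1.8
0.0845 0.0843 -1.0 0.7 -0.9
0.0825 0.0823 -0.9 0.6 -0.2
0.0805 0.0804 0.2 0.7 -1.0
0.0785 0.0783 -0.3 1.2 -1.2
0.0765 0.0763 -0.3 0.7 -1.4
0.0745 0.0744 0.2 2.4 -0.9
0.0725 0.0728 -3.0 2.0 4.8
0.0705 0.0712 -4.0 1.9 8.8
0.0685 0.0698 -6.3 2.0 14.2
0.0675 0.0696 -8.0 3.5 22.2
t 26.7333 torque [1.31581837 3.26412332 0.04031603] 0.15934357578441852
```

Run:
```python
from h import *
robot.dwell(.6);print(robot.read_force(),robot.read_finger_force(),robot.read_position(),robot.read_tcp_rot().round(3).tolist())
grab('scene','s3');grab('side','d3')
a=[]
for t in('s3','d3'):
    z=load(t);u,v=np.round(proj(z,(.525,.005,.07))).astype(int);a.append(cv2.resize(cv2.imread('pics/%s.png'%t)[v-45:v+45,u-60:u+60],(400,300),interpolation=cv2.INTER_CUBIC))
cv2.imwrite('pics/m6.png',np.hstack(a))
print(robot.read_t())
```

```text
[-8.38417627  3.5530173  22.61252747] 30.010200440883636 [ 0.51844252 -0.04133552  0.06962155] [[-0.957, 0.291, 0.002], [0.291, 0.957, -0.0], [-0.002, 0.0, -1.0]]
27.4333
```

View pics/m6.png

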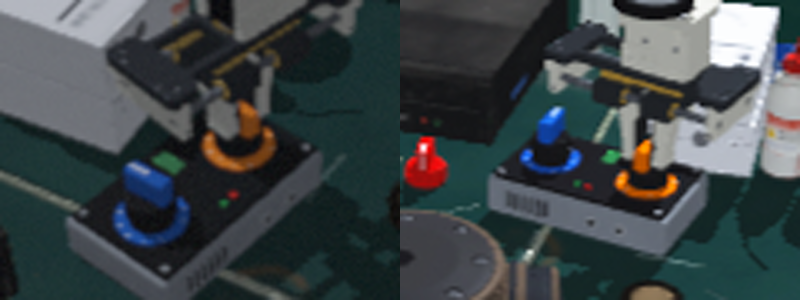

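Both knobs are seated: blue is free at (150,195), and orange is held pressed in at (245,130), a little lower. I'm handing the job in.

```bash
python3 -c "
from rig import robot
print(robot.job_done())"
```

```text
the job is handed in; nothing more can be done
None
```

The job is handed in, though no verdict came back: the blue knob is home and released, the orange knob is home and held pressed to its stop at about 22 N, and the arm never went near the bystanders.

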